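# Change a hinge pin at the workshop bench

## Task

Change the hinge pin in the bracket: pull the old headed pin up out of its two bushings, stand it upright in the steel cup and let go of it, then take the plain new rod from the wooden stand and thread it down through the upper and then the lower bushing. Finish while still holding the rod in the gripper, with the whole dark clip groove near its foot showing below the lower bushing and the foot clear of the base plate, so that a workmate can fit the clip. Leave the tape roll, the tiles and the squeegee where they are.

Things in the scene. Friction and masses are not known exactly. Their poses are not given: they have to be found in the camera images.
- bracket: White painted steel hinge bracket, bolted down. Origin: on the common vertical axis of its two bushings, at bench level; z up. Base plate x -50 to 50, y -45 to 95 mm, top at z 10 mm. An upright plate (60 mm along x, 12 thick, top at z 140 mm) at y 79 mm carries two arms, 32 mm wide, reaching to the bushings. Highest point: z 147 mm.
- upper_mouth (a point): Centre of the mouth (top rim) of the upper bushing, a brass sleeve at z 125 to 147 mm: bore 19 mm, 28 mm outside, its top 8 mm flaring to a mouth 27 mm wide, 36 mm outside.
- lower_mouth (a point): Centre of the mouth (top rim) of the lower bushing, the same sleeve at z 70 to 92 mm, on the same axis. Below it is free space down to the base plate's top at z 10 mm.
- old_pin: Old steel hinge pin, about 0.16 kg; at the start it hangs upright in both bushings, collar on the upper rim (foot at z 52 mm). Origin: centre of the foot; z along the pin to the head. Shaft 14 mm diameter, 95 mm long, foot chamfered; collar 38 mm diameter, z 95 to 101 mm; round grip 20 mm diameter, z 101 to 141 mm (top).
- cup: Dark steel round cup, bolted down, open at the top, empty at the start. Origin: centre of its underside; z up. Flange 80 mm diameter, 6 mm thick, its top also being the inner floor; tube 32 mm inside, 38 mm outside, rim at z 85 mm. The old pin's collar then stands 16 mm above the rim.
- stand: Light wooden block 90 x 90 x 55 mm, fixed; a blind vertical hole 18 mm wide, 45 mm deep in the middle of its top holds the new rod. Origin: centre of its underside; z up. Cup, stand and bracket may be in any order from left to right.
- rod: New plain steel rod, about 0.2 kg, 14 mm diameter, 175 mm long, no head, small chamfer at the foot. At the start it stands upright in the stand's hole (foot 10 mm above the bench). Origin: centre of the foot; z along the rod to its top. A painted dark band marks the clip groove, 8 to 11 mm from the foot.
- rod_top (a point): Centre of the new rod's top end.
- tape: Bystander: roll of masking tape lying flat, 90 mm diameter, 48 mm high; origin under its centre.
- tiles: Bystander: stack of three white tiles, 100 x 100 mm, 30 mm high; origin under its centre.
- squeegee: Bystander: black squeegee head, 200 mm along its y axis, about 30 mm high; origin under its centre.
Things that resemble listed ones, but are neither listed nor needed, are in the scene too. There is more than one size of the old_pin; the one meant has the size given above.

How it is judged:
On the way, in this order (a step that is already met when the one before it is completed fails the run):
1. the old pin stands upright in the cup, foot down on its floor, let go and at rest (horizontal distance between old_pin and cup below 0.018 m and z of old_pin in the frame of cup below 0.02 m and angle between old_pin's own z axis and vertical below 0.35 rad and contact force between the fingers and old_pin below 0.1 N and linear speed of old_pin below 0.05 m/s), for 0.2 s.
2. the gripped rod's foot is inside or just below the upper bushing, not yet in the lower one (horizontal distance between rod and upper_mouth below 0.008 m and z of rod in the frame of bracket between 0.092 and 0.14 m and contact force between the fingers and rod above 1 N), for 0.05 s.
At the end, for the whole second after the job is handed in: Rod upright (0.10 rad) through both bushings, foot 11 mm or more below the lower bushing and 3 mm or more above the base plate, at rest, gripped with over 2 N; old pin let go in the cup, foot under 20 mm above the bench, tilt under 0.35 rad, at rest (all of step 1 and horizontal distance between rod and lower_mouth below 0.01 m and horizontal distance between rod_top and upper_mouth below 0.015 m and angle between rod's own z axis and vertical below 0.1 rad and z of rod in the frame of bracket between 0.013 and 0.059 m and contact force between the fingers and rod above 2 N and linear speed of rod below 0.03 m/s); the arm keeps its last pose, push and grip.
It fails at once if tape roll pushed more than 30 mm (distance of tape from where it was at the start of the episode above 0.03 m).
It fails at once if tile stack pushed more than 30 mm (distance of tiles from where it was at the start of the episode above 0.03 m).
It fails at once if squeegee pushed more than 30 mm (distance of squeegee from where it was at the start of the episode above 0.03 m).
It also fails if it takes over 72 s, if anything falls off the work surface, if the arm or the gripper's body presses on something with over 40 N, if the wrist force passes 120 N, or if a joint passes its speed limit or range.

## Robot

A 6-joint arm with a two-finger parallel gripper is mounted at the origin on the work surface. World frame = base frame: x ahead of the robot, y to its left, z up, the work surface at z = 0. Lengths are in m, angles in rad, forces in N, time in s.
With the tool pointing down it reaches from about 0.25 to 0.725 m from the base axis. Payload 4 kg.
Tool frame: the origin (TCP) lies midway between the tips of the shut fingers; the grasp point (between the pads) lies 19 mm behind it; y points along the fingers, x is the direction in which the jaws open and shut, and the axes are right-handed (so a half turn about y gives the same grasp; the last joint's range is limited). The gripper opens to 85 mm and grips with 20 to 120 N. Pads are 22 mm wide; open, the fingers measure 114 mm over their backs; the gripper's body (76 mm by 85 mm) begins 54 mm behind the grasp point. The pads swing forward as they close: fully open they stand 13 mm farther back than shut.
Start: joints at [1.27, 0.241, 0.005, 1.335, 0, 1.571], TCP at [0.148, 0.478, 0.231] pointing down, gripper open.
Joint ranges: [-2.72, 2.72], [-1.05, 1.87], [-1.09, 1.28], [-1.99, 2.15], [-1.42, 1.44], [-3.14, 3.14]. Speed limits (rad/s): [2.79, 2.79, 3.14, 3.14, 3.14, 3.14].

## Interface

Orientations are given as a unit quaternion [x, y, z, w].
In Python, from workcell import bot gives the robot as it stands. The module is installed in compiled form; this text tells all that it offers.
- The arm moves only by the shell command python3 -m inch 'ROWS'. ROWS is text: rows parted by semicolons, each of 7 numbers parted by spaces: the turn, a rotation vector about the tool's x, y, z in degrees, then the shift along the tool's x, y, z in mm, then the closure, from 0 (fully open) to 1 (shut). In form: ax ay az dx dy dz fingers; .... A call has 1 to 12 rows; each row shifts and turns the commanded pose from where the row before left it, along the tool's axes as they then stand; what a row does not reach is not made up. A row lasts 1/8 s, in which the tool goes at most 62.5 mm and 10.7 degrees, less where a joint would pass 70% of its speed; a pose out of reach is approached as far as the arm can. A call with a gripper value outside its range is refused whole. The fingers move at their own pace and stop on an object; the grip force is fixed at half the most. Time passes only in rows, so rows that do not move let the fingers close. It gives the time, the measured TCP pose, the force and the opening at its end, in the units of the state.
- bot.get_obs(): the state, without advancing time (a new reading comes with each control period).
- bot.camera(name): name is "scene" or "top"; returns a dict with "color" (384x512x3 uint8, blue, green, red), "fx", "fy", "cx", "cy" (pixels), "k1" (the pictures are not rectified: a ray, as slopes to the right and down, at radius r is drawn at 1 + k1 r^2 times it, then the intrinsics apply), "extrinsics" (4x4, takes a point from world to camera coordinates). Camera axes: x right, y up, looking along -z (the intrinsics and any distortion apply to the point x, -y, -z); pixel columns grow to the right and rows downward; lengths in m; the calibration is good to about 2 mm. A picture is of the moment at which its call begins. There is no depth.
- bot.job_done(): hands the job in, once; it reports no verdict.
Trained networks look in the newest picture that a camera, given by its name, has taken for a name from the list of things; names that differ only in an ending like _2 or _b are one class to them, and where a whole thing is asked for, a point or a joint stands for the part that bears it (a point fixed in the world has none). Each returns a list of dicts, best first, with "conf" (0 to 1); they miss things now and then, are a little off and sometimes report something else, mostly with a low value. They report only what shows in the picture. A call takes as long as a camera call. They do not tell look-alikes from the thing itself.
- bot.look_for(name, camera): "extent" ([left, top, right, bottom] in pixels, round what is visible of it).
- bot.cut_out(name, camera): "region" (384x512 bool, what is visible of it) and "extent" ([left, top, right, bottom] in pixels, round what is visible of it).
- bot.spot_point(name, camera): "point" ([column, row] in pixels: a listed point, or the origin of a listed thing).
The state is a dict: "clock": time; "joint_pos": joint angles; "joint_vel": joint speeds; "tau": joint torques, N m; "eef_pos": TCP position; "tool_rot": TCP orientation; "ft_force": force on the tool from outside, world axes, zero at the start; "ft_torque": the same for the moment, N m; "grip_width": finger opening in m.
Only numpy, scipy, OpenCV 4.12 (cv2) and the standard library are available. Lean on these libraries where they do the work, as an engineer would, in place of code of your own. Each camera call takes 0.05 s, during which the arm holds its last target.

## Working session

There is one attempt and no reset: what is moved stays moved. The work goes in short steps, Python scripts to look and compute and a shell command to move; the robot and the scene stay as the last step left them, time stands still between calls to the robot, and variables do not carry over. Pictures are saved under pics/ and viewed, and the job is handed in when it is done.

```bash
mkdir -p pics; ls
cat > h.py <<'E'
import numpy as np, cv2
from workcell import bot
def snap(c,fn=None):
    d=bot.camera(c)
    if fn: cv2.imwrite('pics/'+fn,d['color'])
    return d
def ray(d,p):
    u=(p[0]-d['cx'])/d['fx'];v=(p[1]-d['cy'])/d['fy']
    rd=np.hypot(u,v);r=rd
    for _ in range(30): r=rd/(1+d['k1']*r*r)
    s=r/rd if rd>0 else 1
    E=np.array(d['extrinsics']);R=E[:3,:3];t=E[:3,3]
    o=-R.T@t; w=R.T@np.array([u*s,-v*s,-1]); return o,w
def atz(d,p,z):
    o,w=ray(d,p); return o+w*(z-o[2])/w[2]
def proj(d,X):
    E=np.array(d['extrinsics']);c=E[:3,:3]@np.array(X)+E[:3,3]
    u=c[0]/-c[2];v=-c[1]/-c[2];k=1+d['k1']*(u*u+v*v)
    return np.array([d['fx']*u*k+d['cx'],d['fy']*v*k+d['cy']])
def tri(obs):
    A=np.zeros((3,3));b=np.zeros(3)
    for d,p in obs:
        o,w=ray(d,p);w=w/np.linalg.norm(w);P=np.eye(3)-np.outer(w,w);A+=P;b+=P@o
    X=np.linalg.solve(A,b); return X,[np.round(proj(d,X)-p,1) for d,p in obs]
E
python3 - <<'E'
from h import *
np.set_printoptions(precision=4,suppress=True)
print(bot.get_obs())
for c in('scene','top'):
    d=snap(c,c+'0.png');o,w=ray(d,(256,192));print(c,{k:d[k] for k in('fx','fy','cx','cy','k1')},o,w)
    for n in['bracket','upper_mouth','lower_mouth','old_pin','cup','stand','rod','rod_top','tape','tiles','squeegee']:
        print(n,'BOX',[(np.round(r['extent']).astype(int).tolist(),round(r['conf'],2)) for r in bot.look_for(n,c)[:4]],'PT',[(np.round(r['point'],1).tolist(),round(r['conf'],2)) for r in bot.spot_point(n,c)[:4]])
E
```

```text
pics
{'clock': 0.0, 'joint_pos': array([1.27  , 0.2414, 0.0037, 1.3352, 0.    , 1.5708]), 'joint_vel': array([0.0002, 0.0011, 0.0014, 0.0007, 0.0007, 0.0009]), 'tau': array([  0.002 , -37.2314,  25.241 ,   0.017 ,   0.0001,   0.    ]), 'eef_pos': array([0.1479, 0.4769, 0.2304]), 'tool_rot': array([ 0.5697,  0.4188, -0.42  , -0.5688]), 'ft_force': array([ 0.6766, -0.6163,  0.1634]), 'ft_torque': array([-0.0363, -0.0211, -0.0096]), 'grip_width': 0.08565481919591658}
scene {'fx': 441.38171902211724, 'fy': 441.38171902211724, 'cx': 256.95965694004224, 'cy': 196.31556831960867, 'k1': -0.03699408251465238} [1.3962 0.0293 0.7747] [-0.784  -0.0333 -0.6199]
bracket BOX [([226, 182, 292, 257], 0.75), ([153, 166, 180, 200], 0.7)] PT [([249.3, 240.5], 0.82), ([245.4, 189.4], 0.48)]
upper_mouth BOX [([224, 180, 289, 257], 0.58)] PT [([246.2, 191.0], 0.85)]
lower_mouth BOX [([228, 184, 291, 256], 0.62)] PT [([249.3, 214.5], 0.91)]
old_pin BOX [([240, 174, 256, 227], 0.82), ([199, 202, 210, 239], 0.7), ([317, 163, 342, 235], 0.68), ([346, 140, 362, 189], 0.24)] PT [([207.4, 234.0], 0.75), ([324.7, 
[... 965 characters left out ...]
[177, 188, 199, 207], 0.6), ([254, 183, 273, 199], 0.55)] PT [([300.2, 201.3], 0.68), ([153.1, 251.7], 0.58), ([261.0, 194.5], 0.57), ([194.1, 205.2], 0.57)]
cup BOX [([335, 249, 367, 277], 0.72), ([319, 114, 369, 161], 0.58)] PT [([351.7, 262.8], 0.71)]
stand BOX [([138, 229, 187, 275], 0.84), ([319, 116, 368, 162], 0.71)] PT [([167.0, 253.5], 0.88)]
rod BOX [([150, 252, 165, 262], 0.4)] PT [([163.9, 251.3], 0.39)]
rod_top BOX [] PT [([152.9, 252.5], 0.42)]
tape BOX [([148, 137, 183, 169], 0.71)] PT [([166.0, 156.7], 0.79)]
tiles BOX [([318, 117, 368, 162], 0.65), ([150, 251, 166, 260], 0.23)] PT [([339.5, 137.0], 0.64)]
squeegee BOX [([212, 104, 286, 151], 0.58)] PT [([247.7, 135.6], 0.7)]
```

Run:
```python
import cv2
for c in('scene','top'):
    i=cv2.imread(f'pics/{c}0.png'); cv2.imwrite(f'pics/{c}0b.png',cv2.resize(i,(800,600),interpolation=cv2.INTER_CUBIC))
```

```text
(no output)
```

View pics/scene0b.png

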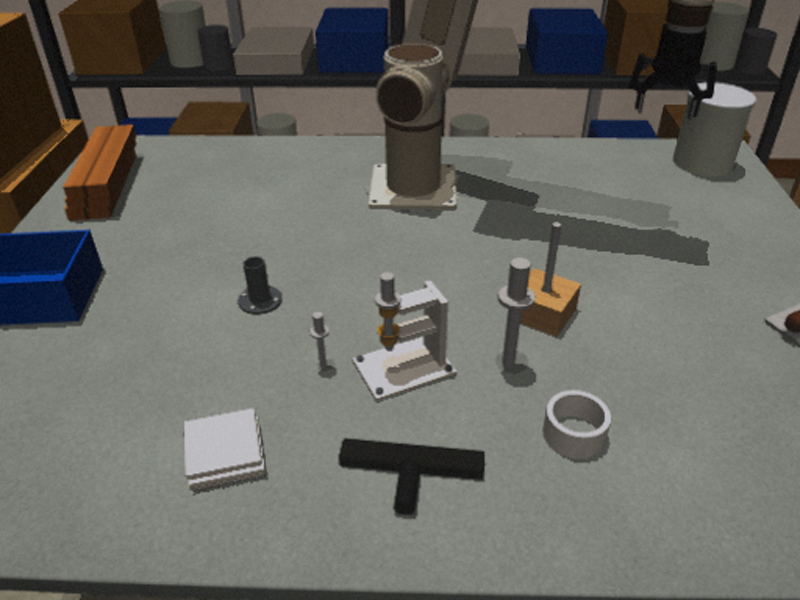

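View pics/top0b.png

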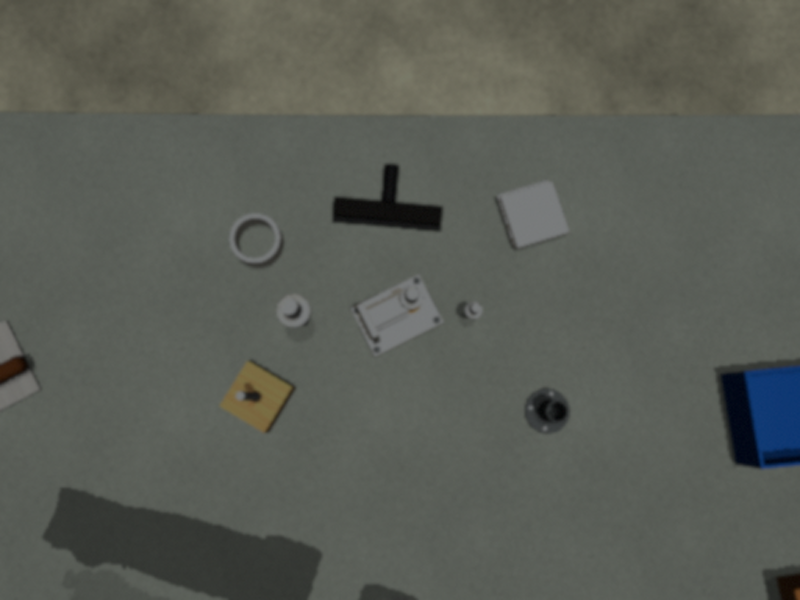

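The scene picture shows three headed pins, in native pixels: one hanging in the bracket (248,190), a small free-standing one (204,220), and a large free-standing one (328,200). The task says the old pin hangs in the bushings, so the bracket pin fits. I'll confirm this in an enlarged crop.

Run:
```python
import cv2
i=cv2.imread('pics/scene0.png'); cv2.imwrite('pics/s_crop.png',cv2.resize(i[135:261,190:358],(800,600),interpolation=cv2.INTER_CUBIC))
j=cv2.imread('pics/top0.png')
a=cv2.resize(j[165:240,215:315],(400,300),interpolation=cv2.INTER_CUBIC)*1
b=cv2.resize(j[225:285,320:400],(400,300),interpolation=cv2.INTER_CUBIC)
c=cv2.resize(j[220:280,130:210],(400,300),interpolation=cv2.INTER_CUBIC)
d=cv2.resize(i[155:215,130:210],(400,300),interpolation=cv2.INTER_CUBIC)
import numpy as np
m=np.vstack([np.hstack([a,b]),np.hstack([c,d])]);cv2.imwrite('pics/t_crop.png',cv2.convertScaleAbs(m,alpha=1.5))
```

```text
(no output)
```

View pics/s_crop.png

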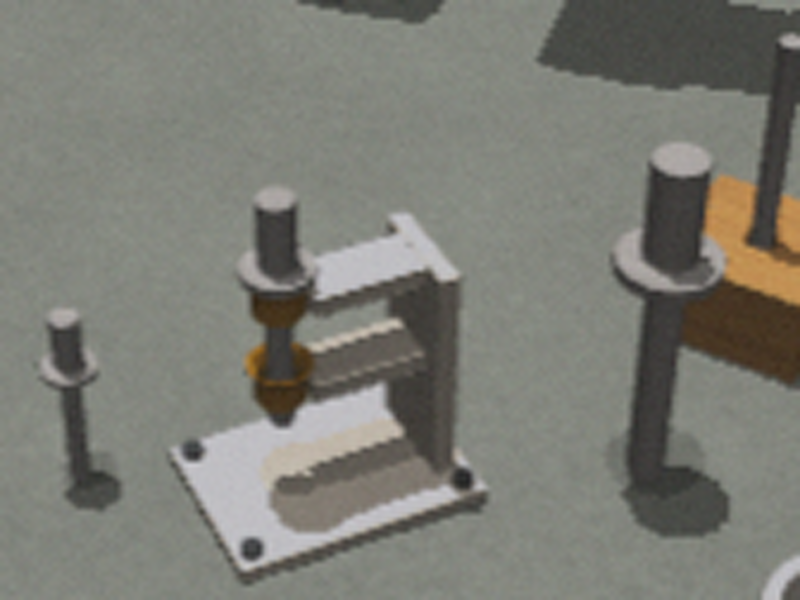

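View pics/t_crop.png

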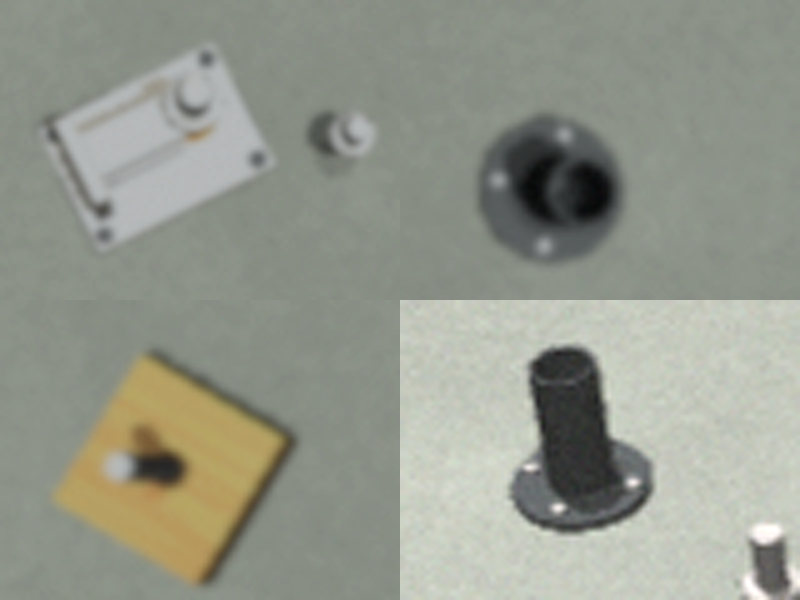

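The bracket pin's collar rests on the upper bushing. The left pin is clearly smaller and the right one larger, and both stand free, so the bracket pin is the one meant. Next I'll turn these pixels into positions.

Run:
```python
from h import *
np.set_printoptions(precision=4,suppress=True)
s=snap('scene');t=snap('top')
def both(n,ps,pt,z):
    print(n,'scene',atz(s,ps,z)[:2] if ps else '', 'top',atz(t,pt,z)[:2] if pt else '', tri([(s,ps),(t,pt)]) if ps and pt else '')
both('pin head .193',(247.6,176.2),(263.1,187.6),.193)
both('cup rim .085',(162.6,167.6),(355.6,262.6),.085)
both('cup flange .006',(166,191.6),(349.8,262.2),.006)
both('rod top .185',(355.6,143.4),(153.4,253.0),.185)
both('stand top .055',None,(164.4,253),.055)
both('bracket umouth',(246.2,191),(261.3,188.2),.147)
both('bracket lmouth',(249.3,214.5),(263.5,193.8),.092)
# other objs
both('bigpin base',(326,235),None,0)
both('bigpin top',(190+680/4.762,135+160/4.762),(186,195),.25)
both('smallpin base',(206.5,236),None,0)
both('tape',(366.6,277.2),(166,156.7),0)
# base-plate corners (top panel a) z .010
C=[(45,130),(212,42),(273,160),(105,250)]
P=np.array([atz(t,(215+x/4-.4,165+y/4-.4),.010)[:2] for x,y in C]);print(P,[np.linalg.norm(P[i]-P[i-1]) for i in range(4)])
o=bot.get_obs()
from scipy.spatial.transform import Rotation as R
print(R.from_quat(o['tool_rot']).as_matrix(),o['clock'])
```

```text
pin head .193 scene [ 0.6042 -0.0226] top [ 0.6051 -0.0211] (array([ 0.605 , -0.0218,  0.1936]), [array([0.4, 0. ]), array([ 0.3, -0. ])])
cup rim .085 scene [ 0.4224 -0.2658] top [ 0.4236 -0.2643] (array([ 0.4237, -0.2647,  0.0859]), [array([0.2, 0. ]), array([ 0.2, -0. ])])
cup flange .006 scene [ 0.4278 -0.2663] top [ 0.424 -0.266] (array([ 0.424 , -0.2671,  0.003 ]), [array([0.1, 0. ]), array([ 0.1, -0. ])])
rod top .185 scene [0.449  0.2397] top [0.4485 0.2414] (array([0.4484, 0.2406, 0.1847]), [array([ 0.3, -0. ]), array([0.3, 0. ])])
stand top .055 scene  top [0.4499 0.239 ] 
bracket umouth scene [ 0.5991 -0.0271] top [ 0.6105 -0.0178] (array([ 0.6095, -0.022 ,  0.1552]), [array([1.9, 0. ]), array([ 1.8, -0.1])])
bracket lmouth scene [ 0.6182 -0.0202] top [ 0.6039 -0.0249] (array([ 0.6053, -0.0231,  0.0808]), [array([-0.9, -0. ]), array([-0.8,  0. ])])
bigpin base scene [0.5872 0.1701] top  
bigpin top scene [0.6517 0.156 ] top [0.5793 0.1574] (array([0.5858, 0.1655, 0.2034]), [array([-0.7,  0.1]), array([-0.7, -0.1])])
smallpin base scene [ 0.598 -0.131] top  
tape scene [0.7238 0.2505] top [0.724  0.2511] (array([0.7239, 0.2508, 0.0002]), [array([ 0.1, -0. ]), array([0.1, 0. ])])
[[ 0.6059  0.0788]
 [ 0.6688 -0.0391]
 [ 0.5845 -0.0816]
 [ 0.5214  0.0364]] [np.float64(0.09455035356441613), np.float64(0.1336629357651829), np.float64(0.09435585068500699), np.float64(0.13382498885385086)]
[[ 0.2963 -0.     -0.9551]
 [ 0.9551 -0.      0.2963]
 [-0.     -1.      0.    ]] 2.4
```

Both cameras agree to about 2 mm:

| Thing | Position (m) | Height check |
|---|---|---|
| Pin axis | (0.605, -0.022) | head top measured 0.194, expected 0.193 |
| Cup | (0.4237, -0.265) | rim measured 0.086, expected 0.085 |
| Rod | (0.4485, 0.2405) | top measured 0.185, expected 0.185 |

First I'll turn the tool so that its x is world x, its y points down and its z is world y, rising at the same time.

```bash
python3 -m inch '0 10.4 0 0 -7 0 0; 0 10.4 0 0 -7 0 0; 0 10.4 0 0 -7 0 0; 0 10.4 0 0 -7 0 0; 0 10.4 0 0 -7 0 0; 0 10.4 0 0 -7 0 0; 0 10.4 0 0 -7 0 0; 0 0 0 0 0 0 0'; python3 -c "
from h import *
from scipy.spatial.transform import Rotation as R
o=bot.get_obs();print(R.from_quat(o['tool_rot']).as_matrix().round(4),o['joint_pos'],o['clock'])"
```

```text
clock: 3.4
eef_pos: [0.1482, 0.4779, 0.2808]
tool_rot: [-0.707, -0.001, 0.0, 0.708]
ft_force: [0.1, -0.2, -0.1]
grip_width: 0.0854
[[ 1.0e+00  4.0e-04 -1.5e-03]
 [ 1.5e-03  1.2e-03  1.0e+00]
 [ 4.0e-04 -1.0e+00  1.2e-03]] [1.26998480e+00 2.24875639e-01 1.12722421e-01 1.45735817e+00
 1.42302079e-05 2.83926592e+00] 3.4
```

```bash
python3 -m inch '0 0 0 38 0 -41 0;0 0 0 38 0 -42 0;0 0 0 38 0 -42 0;0 0 0 38 0 -42 0;0 0 0 38 0 -42 0;0 0 0 38 0 -42 0;0 0 0 38 0 -42 0;0 0 0 38 0 -42 0;0 0 0 38 0 -42 0;0 0 0 38 0 -42 0;0 0 0 38 0 -41 0;0 0 0 39 0 -40 0'; python3 -m inch '0 0 0 0 0 0 0;0 0 0 0 0 0 0'
```

```text
clock: 4.9
eef_pos: [0.6058, -0.0243, 0.2799]
tool_rot: [-0.707, -0.001, 0.001, 0.707]
ft_force: [0.6, 0.5, 0.6]
grip_width: 0.0856
clock: 5.15
eef_pos: [0.6043, -0.0227, 0.2795]
tool_rot: [-0.707, 0.0, 0.001, 0.707]
ft_force: [-0.1, 0.5, 0.0]
grip_width: 0.0852
```

```bash
python3 -m inch '0 0 0 0 30 0 0;0 0 0 0 30 0 0;0 0 0 0 30 0 0;0 0 0 0 18 0 0;0 0 0 0 10 0 0;0 0 0 0 0 0 0;0 0 0 0 0 0 0'
python3 - <<'E'
from h import *
d=snap('scene','a.png');t=snap('top')
a=cv2.resize(d['color'][110:260,170:320],(600,600),interpolation=cv2.INTER_CUBIC);cv2.imwrite('pics/a1.png',a)
E
```

```text
clock: 6.02
eef_pos: [0.6054, -0.0223, 0.1636]
tool_rot: [0.707, 0.001, 0.001, -0.707]
ft_force: [-0.1, -0.5, 0.3]
grip_width: 0.0859
```

View pics/a1.png

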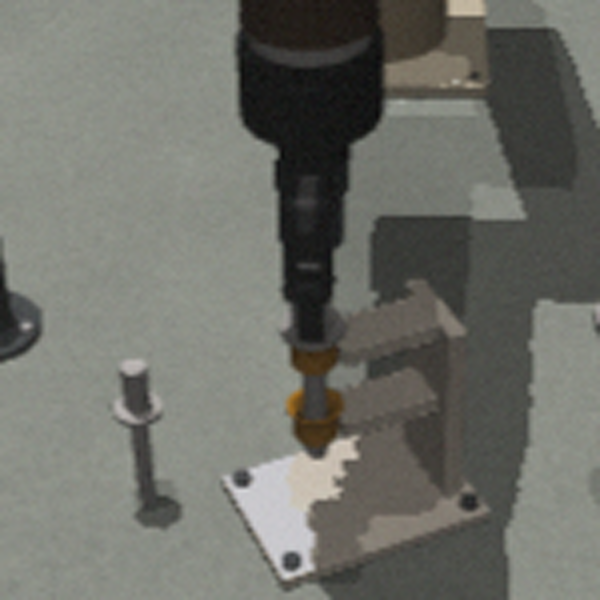

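The fingers line up with the pin (crop column 312) and sit above its collar. Closing now.

```bash
python3 -m inch '0 0 0 0 2 0 0;0 0 0 0 0 0 1;0 0 0 0 0 0 1;0 0 0 0 0 0 1;0 0 0 0 0 0 1;0 0 0 0 0 0 1;0 0 0 0 0 0 1;0 0 0 0 0 0 1;0 0 0 0 0 0 1'
```

```text
clock: 7.25
eef_pos: [0.6049, -0.0227, 0.1605]
tool_rot: [0.707, -0.0, 0.0, -0.707]
ft_force: [-0.3, 0.7, 1.8]
grip_width: 0.0186
```

```bash
python3 -m inch '0 0 0 0 -6 0 1;0 0 0 0 -12 0 1;0 0 0 0 -15 0 1;0 0 0 0 -20 0 1;0 0 0 0 -20 0 1;0 0 0 0 -20 0 1;0 0 0 0 -20 0 1;0 0 0 0 -10 0 1;0 0 0 0 0 0 1;0 0 0 0 0 0 1'
python3 - <<'E'
from h import *
d=snap('scene','b.png')
a=cv2.resize(d['color'][90:240,170:320],(600,600),interpolation=cv2.INTER_CUBIC);cv2.imwrite('pics/b1.png',a)
E
```

```text
clock: 8.5
eef_pos: [0.6045, -0.0227, 0.2825]
tool_rot: [-0.707, 0.001, 0.0, 0.707]
ft_force: [1.3, -0.9, -1.6]
grip_width: 0.0184
```

View pics/b1.png

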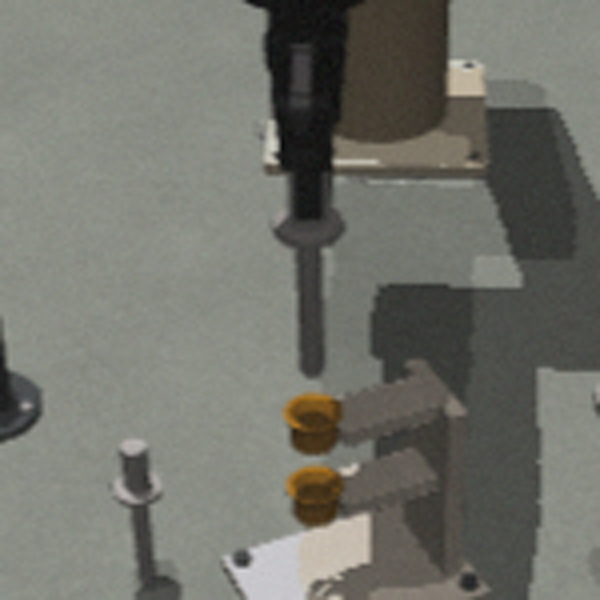

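The pin is out, its foot at crop (313,370) just above the upper mouth. Both empty mouths are visible, at crop (313,407) and (316,481). I'll measure the mouths and the foot, then move to the cup.

Run:
```python
from h import *
np.set_printoptions(precision=4,suppress=True)
s=bot.camera('scene')
f=lambda x,y:(170+(x+.5)/4-.5,90+(y+.5)/4-.5)
print('foot',atz(s,f(312.5,370),.174)); print('um',atz(s,f(313,408),.147)); print('lm',atz(s,f(316,482),.092))
print([(np.round(r['point'],1),round(r['conf'],2)) for n in('upper_mouth','lower_mouth') for r in bot.spot_point(n,'scene')])
```

```text
foot [ 0.6009 -0.0229  0.174 ]
um [ 0.6013 -0.0232  0.147 ]
lm [ 0.6025 -0.0225  0.092 ]
[(array([248.6, 192.7]), 0.96), (array([250.3, 213.6]), 0.65)]
```

```bash
python3 -m inch '0 0 0 -15 0 -20 1;0 0 0 -15 0 -20 1;0 0 0 -15 0 -20 1;0 0 0 -15 0 -20 1;0 0 0 -15 0 -20 1;0 0 0 -15 0 -20 1;0 0 0 -15 0 -20 1;0 0 0 -15 0 -20 1;0 0 0 -15 0 -20 1;0 0 0 -15 0 -21 1;0 0 0 -16 0 -21 1;0 0 0 -15 0 -20 1'; python3 -m inch '0 0 0 0 0 0 1;0 0 0 0 0 0 1;0 0 0 0 0 0 1';python3 - <<'E'
from h import *
d=snap('scene','c.png');t=snap('top','ct.png')
a=cv2.resize(d['color'][90:220,110:240],(400,400),interpolation=cv2.INTER_CUBIC)
b=cv2.resize(t['color'][210:310,305:405],(400,400),interpolation=cv2.INTER_CUBIC);cv2.imwrite('pics/c1.png',cv2.convertScaleAbs(np.hstack([a,b]),alpha=1.6))
E
```

```text
clock: 10.2
eef_pos: [0.4229, -0.2652, 0.2831]
tool_rot: [-0.707, 0.0, -0.0, 0.707]
ft_force: [-0.0, 0.6, -1.3]
grip_width: 0.0181
clock: 10.58
eef_pos: [0.4241, -0.264, 0.2832]
tool_rot: [-0.707, -0.0, 0.0, 0.707]
ft_force: [0.4, 1.1, -1.7]
grip_width: 0.0185
```

View pics/c1.png

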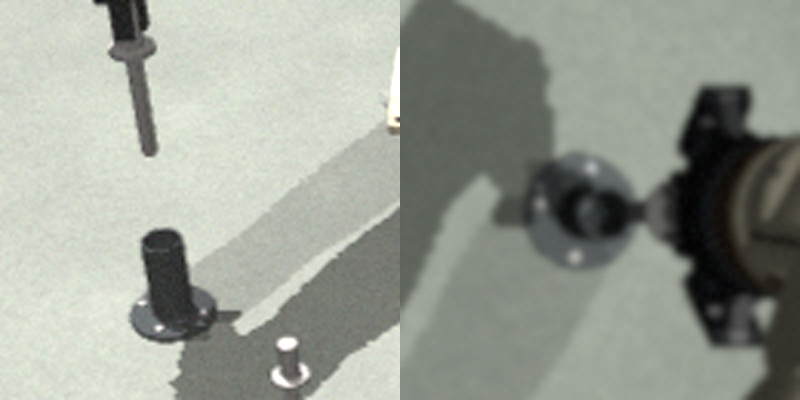

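Run:
```python
from h import *
np.set_printoptions(precision=4,suppress=True)
s=bot.camera('scene')
k=400/130
f=lambda x,y:(110+(x+.5)/k-.5,90+(y+.5)/k-.5)
print('foot',atz(s,f(150,152),.175)); print('rim',atz(s,f(165,239.5),.085),'rim exp',proj(s,[.424,-.265,.085]));print('collar',atz(s,f(131,46.5),.275))
```

```text
foot [ 0.4216 -0.2641  0.175 ]
rim [ 0.4219 -0.264   0.085 ] rim exp [162.7641 167.9418]
collar [ 0.425  -0.2639  0.275 ]
```

The foot and the cup rim agree within 1 mm, so I'll lower the pin.

```bash
python3 -m inch '0 0 0 0 25 0 1;0 0 0 0 30 0 1;0 0 0 0 20 0 1;0 0 0 0 15 0 1;0 0 0 0 15 0 1;0 0 0 0 15 0 1;0 0 0 0 15 0 1;0 0 0 0 15 0 1;0 0 0 0 8 0 1;0 0 0 0 4 0 1;0 0 0 0 0 0 1;0 0 0 0 0 0 1'
```

```text
clock: 12.22
eef_pos: [0.4241, -0.2649, 0.1218]
tool_rot: [0.707, 0.0, 0.001, -0.707]
ft_force: [0.8, 0.3, -1.2]
grip_width: 0.0188
```

```bash
python3 -m inch '0 0 0 0 3 0 1;0 0 0 0 2 0 1;0 0 0 0 0 0 1;0 0 0 0 0 0 1'
```

```text
clock: 12.72
eef_pos: [0.4237, -0.2646, 0.1163]
tool_rot: [-0.707, 0.0, -0.0, 0.707]
ft_force: [0.1, -1.0, -2.4]
grip_width: 0.0183
```

```bash
python3 -m inch '0 0 0 0 0 0 0;0 0 0 0 0 0 0;0 0 0 0 0 0 0;0 0 0 0 0 0 0;0 0 0 0 0 0 0;0 0 0 0 0 0 0;0 0 0 0 0 0 0;0 0 0 0 0 0 0;0 0 0 0 0 0 0'; python3 -m inch '0 0 0 0 -15 0 0;0 0 0 0 -30 0 0;0 0 0 0 -40 0 0;0 0 0 0 -40 0 0;0 0 0 0 -40 0 0;0 0 0 0 -10 0 0;0 0 0 0 0 0 0';python3 - <<'E'
from h import *
d=snap('scene','d.png')
a=cv2.resize(d['color'][90:240,110:260],(600,600),interpolation=cv2.INTER_CUBIC);cv2.imwrite('pics/d1.png',cv2.convertScaleAbs(a,alpha=1.5))
E
```

```text
clock: 13.85
eef_pos: [0.4237, -0.2646, 0.1163]
tool_rot: [0.707, -0.0, 0.0, -0.707]
ft_force: [-0.5, -0.3, -0.3]
grip_width: 0.0852
clock: 14.72
eef_pos: [0.424, -0.2648, 0.2922]
tool_rot: [0.707, 0.0, 0.001, -0.707]
ft_force: [-0.9, 0.6, 0.2]
grip_width: 0.0853
```

View pics/d1.png

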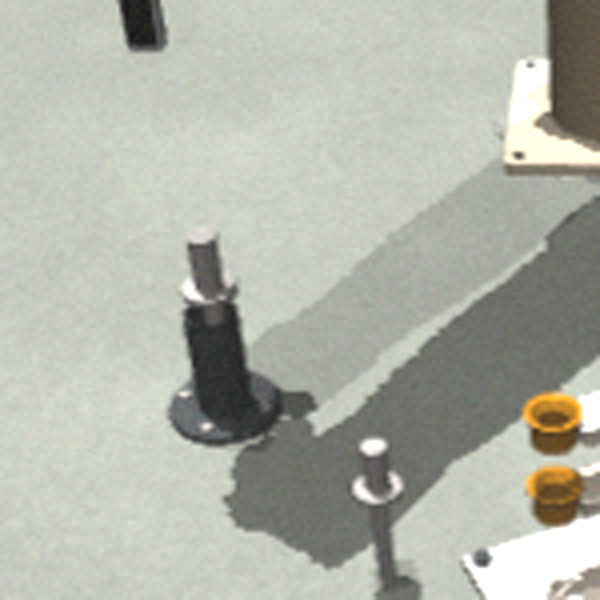

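The old pin stands upright in the cup, its collar at crop (210,290) about 16 mm above the rim, as specified. While the arm is clear I'll measure both mouths from both cameras.

Run:
```python
from h import *
s=bot.camera('scene');t=bot.camera('top')
a=cv2.resize(s['color'][175:225,225:275],(400,400),interpolation=cv2.INTER_CUBIC)
b=cv2.resize(t['color'][165:215,235:285],(400,400),interpolation=cv2.INTER_CUBIC);cv2.imwrite('pics/e1.png',cv2.convertScaleAbs(np.hstack([a,b]),alpha=1.3))
for c in('scene','top'):
  print([(n,np.round(r['point'],1),round(r['conf'],2)) for n in('upper_mouth','lower_mouth','rod_top') for r in bot.spot_point(n,c)])
```

```text
[('upper_mouth', array([247. , 191.1]), 0.62), ('lower_mouth', array([249., 212.]), 0.81), ('rod_top', array([357.7, 145. ]), 0.6), ('rod_top', array([261.6, 297.4]), 0.41)]
[('upper_mouth', array([263.1, 187.5]), 0.78), ('lower_mouth', array([261.8, 193.8]), 0.86), ('lower_mouth', array([166.2, 153.4]), 0.46), ('rod_top', array([150.7, 248.9]), 0.66)]
```

View pics/e1.png

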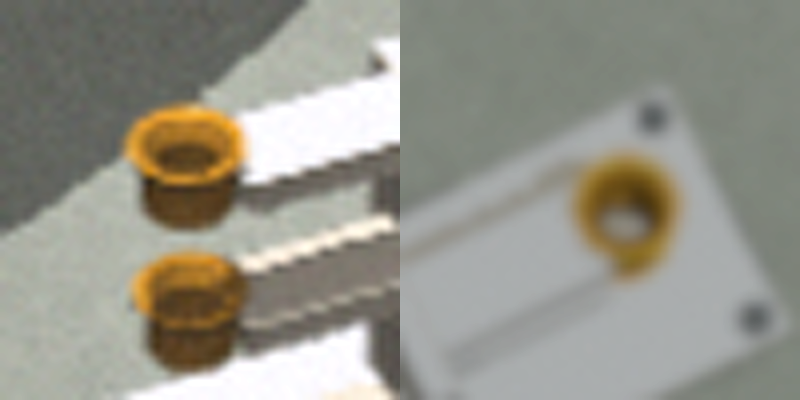

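```bash
python3 -m inch '0 0 0 2 0 42 0;0 0 0 2 0 42 0;0 0 0 2 0 42 0;0 0 0 2 0 42 0;0 0 0 2 0 42 0;0 0 0 2 0 42 0;0 0 0 2 0 42 0;0 0 0 2 0 42 0;0 0 0 2 0 42 0;0 0 0 2 0 42 0;0 0 0 2 0 42 0;0 0 0 3 0 43 0'; python3 -m inch '0 0 0 0 -3 0 0;0 0 0 0 0 0 0;0 0 0 0 0 0 0'
```

```text
clock: 16.68
eef_pos: [0.4489, 0.2417, 0.2912]
tool_rot: [0.707, -0.0, 0.0, -0.707]
ft_force: [1.0, 1.0, 0.3]
grip_width: 0.085
clock: 17.05
eef_pos: [0.449, 0.2394, 0.2944]
tool_rot: [0.707, -0.001, 0.001, -0.707]
ft_force: [0.7, -0.0, 0.1]
grip_width: 0.0857
```

```bash
python3 - <<'E'
from h import *
np.set_printoptions(precision=4,suppress=True)
s=bot.camera('scene');t=bot.camera('top')
print('um',atz(s,(247.7,192.8),.147),atz(t,(262.9,190.2),.147),tri([(s,(247.7,192.8)),(t,(262.9,190.2))])); print('lm',atz(s,(248.2,211.1),.092))
E
python3 -m inch '0 0 0 0 30 0 0;0 0 0 0 30 0 0;0 0 0 0 30 0 0;0 0 0 0 30 1 0;0 0 0 0 20 0 0;0 0 0 0 8 0 0;0 0 0 0 0 0 0;0 0 0 0 0 0 0'
python3 - <<'E'
from h import *
d=snap('scene','f.png')
a=cv2.resize(d['color'][90:240,280:430],(600,600),interpolation=cv2.INTER_CUBIC);cv2.imwrite('pics/f1.png',cv2.convertScaleAbs(a,alpha=1.5))
E
```

```text
um [ 0.6057 -0.0233  0.147 ] [ 0.6054 -0.0218  0.147 ] (array([ 0.6055, -0.0226,  0.1468]), [array([0.3, 0. ]), array([ 0.3, -0. ])])
lm [ 0.606  -0.0233  0.092 ]
clock: 18.15
eef_pos: [0.4497, 0.2416, 0.1474]
tool_rot: [-0.707, -0.0, -0.001, 0.707]
ft_force: [0.2, -0.7, -0.4]
grip_width: 0.0857
```

View pics/f1.png

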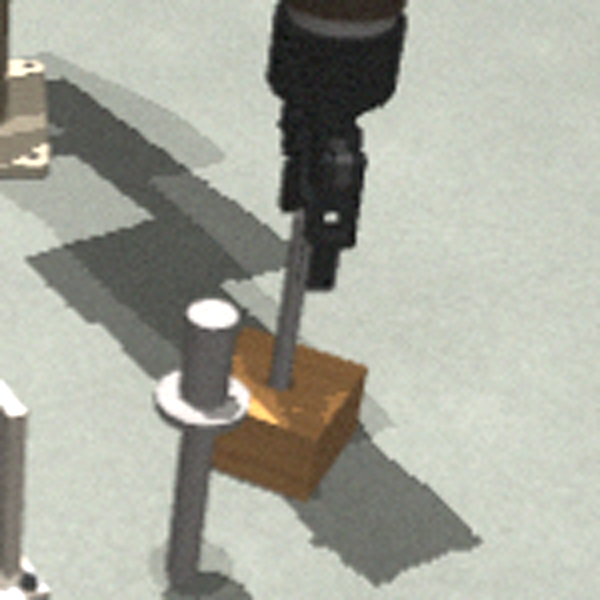

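Run:
```python
from h import *
s=bot.camera('scene')
for X in([.449+.047,.2416,.160],[.449-.047,.2416,.160],[.4485,.2406,.185],[.449,.240,.055],[.449,.2406,.14]): print(X,(proj(s,X)-[280,90])*4)
```

```text
[0.496, 0.2416, 0.16] [311.11383546 289.36679783]
[0.402, 0.2416, 0.16] [290.2070759 207.8706746]
[0.4485, 0.2406, 0.185] [303.77899266 213.17587555]
[0.449, 0.24, 0.055] [277.58856545 378.9821331 ]
[0.449, 0.2406, 0.14] [294.71685925 273.51936703]
```

The rod (crop column 297) stands between the two fingers, whose tips are at (293,207) and (320,287). Any offset is within the 22 mm pad width. Closing.

```bash
python3 -m inch '0 0 0 0 1 -1 0;0 0 0 0 0 0 1;0 0 0 0 0 0 1;0 0 0 0 0 0 1;0 0 0 0 0 0 1;0 0 0 0 0 0 1;0 0 0 0 0 0 1;0 0 0 0 0 0 1;0 0 0 0 0 0 1;0 0 0 0 0 0 1'; python3 -m inch '0 0 0 0 -4 0 1;0 0 0 0 -8 0 1;0 0 0 0 -15 0 1;0 0 0 0 -20 0 1;0 0 0 0 -20 0 1;0 0 0 0 -25 0 1;0 0 0 0 -30 0 1;0 0 0 0 -30 0 1;0 0 0 0 -10 0 1;0 0 0 0 0 0 1'
python3 - <<'E'
from h import *
d=snap('scene','g.png')
a=cv2.resize(d['color'][60:210,280:430],(600,600),interpolation=cv2.INTER_CUBIC);cv2.imwrite('pics/g1.png',cv2.convertScaleAbs(a,alpha=1.5))
E
```

```text
clock: 19.5
eef_pos: [0.4489, 0.2404, 0.1454]
tool_rot: [-0.707, 0.0, -0.0, 0.707]
ft_force: [-0.4, -0.2, 2.4]
grip_width: 0.0122
clock: 20.75
eef_pos: [0.4493, 0.2405, 0.3079]
tool_rot: [-0.707, -0.0, -0.001, 0.707]
ft_force: [-0.4, 0.5, -2.1]
grip_width: 0.0125
```

View pics/g1.png

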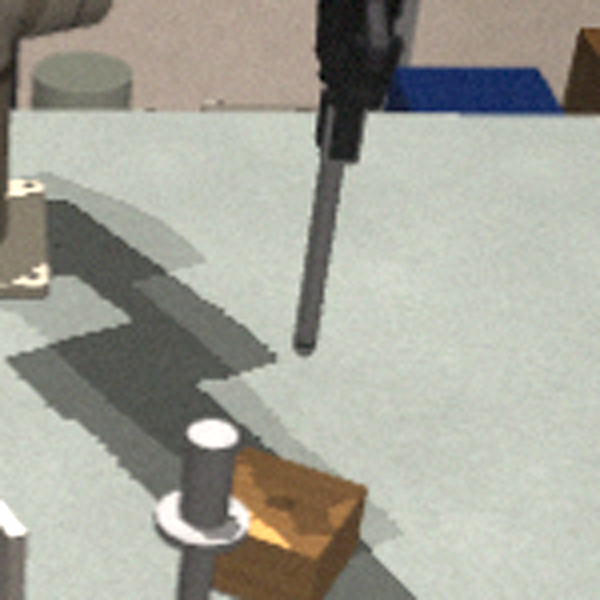

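The rod is gripped and clear of the stand, its foot at crop (304,348) and z about 0.172. Carrying it over the bracket.

```bash
python3 -m inch '0 0 0 13 0 -22 1;0 0 0 13 0 -22 1;0 0 0 13 0 -22 1;0 0 0 13 0 -22 1;0 0 0 13 0 -22 1;0 0 0 13 0 -22 1;0 0 0 13 0 -22 1;0 0 0 13 0 -22 1;0 0 0 13 0 -22 1;0 0 0 13 0 -22 1;0 0 0 13 0 -22 1;0 0 0 13 0 -21 1'; python3 -m inch '0 0 0 0 0 0 1;0 0 0 0 0 0 1;0 0 0 0 0 0 1'
python3 - <<'E'
from h import *
d=snap('scene','i.png');t=bot.camera('top')
a=cv2.resize(d['color'][125:225,200:300],(600,600),interpolation=cv2.INTER_CUBIC);cv2.imwrite('pics/i1.png',cv2.convertScaleAbs(a,alpha=1.5))
a=cv2.resize(t['color'][150:250,210:310],(600,600),interpolation=cv2.INTER_CUBIC);cv2.imwrite('pics/i2.png',cv2.convertScaleAbs(a,alpha=1.5))
E
```

```text
clock: 22.3
eef_pos: [0.6045, -0.0235, 0.3052]
tool_rot: [-0.707, 0.002, 0.001, 0.707]
ft_force: [0.4, -0.7, -2.6]
grip_width: 0.0127
clock: 22.68
eef_pos: [0.6043, -0.022, 0.307]
tool_rot: [-0.707, 0.0, 0.0, 0.707]
ft_force: [0.1, -0.5, -3.0]
grip_width: 0.0127
```

View pics/i1.png

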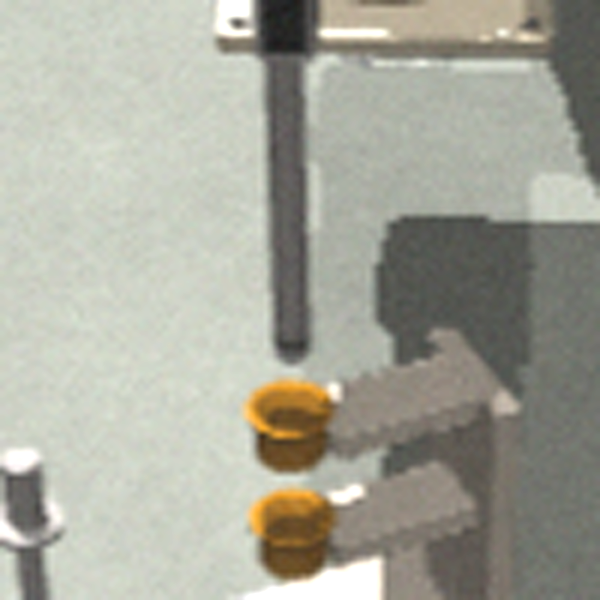

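View pics/i2.png

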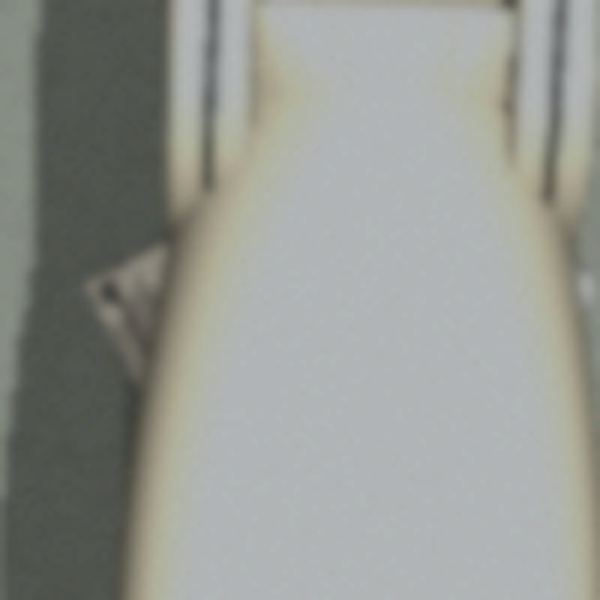

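Run:
```python
from h import *
np.set_printoptions(precision=4,suppress=True)
s=bot.camera('scene')
f=lambda x,y:(200+(x+.5)/6-.5,125+(y+.5)/6-.5)
g=lambda X:(proj(s,X)-[200,125]+.5)*6-.5
print('foot',atz(s,f(292,348),.172)); print('um',atz(s,f(290.5,410),.147)); print('lm',atz(s,f(291.5,517),.092));print('rod @z.27',tri and atz(s,f(286,57+0),.29))
print(g([.605,-.0225,.172]),g([.605,-.0225,.147]),g([.605,-.0225,.092]),g([.605,-.0225,.28]))
```

```text
foot [ 0.5999 -0.0218  0.172 ]
um [ 0.6061 -0.0226  0.147 ]
lm [ 0.6048 -0.0235  0.092 ]
rod @z.27 [ 0.5853 -0.0222  0.29  ]
[289.6014 356.0878] [291.007  408.2209] [293.9558 517.4074] [283.0075 110.7692]
```

In the scene picture the rod foot appears about 5 mm short of the mouth in x. The old pin's foot, hanging over the same axis, also read about 5 mm short of the axis, so this is mostly bias in how I read the foot edge. The arm also stands within 1 mm of the pose where the pin came out. I'll move +1 mm in x and descend gently while watching force.

```bash
python3 -m inch '0 0 0 1 8 0 1;0 0 0 0 8 0 1;0 0 0 0 6 0 1;0 0 0 0 5 0 1;0 0 0 0 0 0 1;0 0 0 0 0 0 1'
python3 - <<'E'
from h import *
d=snap('scene','j.png')
a=cv2.resize(d['color'][125:225,200:300],(600,600),interpolation=cv2.INTER_CUBIC);cv2.imwrite('pics/j1.png',cv2.convertScaleAbs(a,alpha=1.5))
E
```

```text
clock: 23.58
eef_pos: [0.6059, -0.0227, 0.2805]
tool_rot: [0.707, -0.0, 0.0, -0.707]
ft_force: [-0.2, -0.5, -3.3]
grip_width: 0.0124
```

View pics/j1.png

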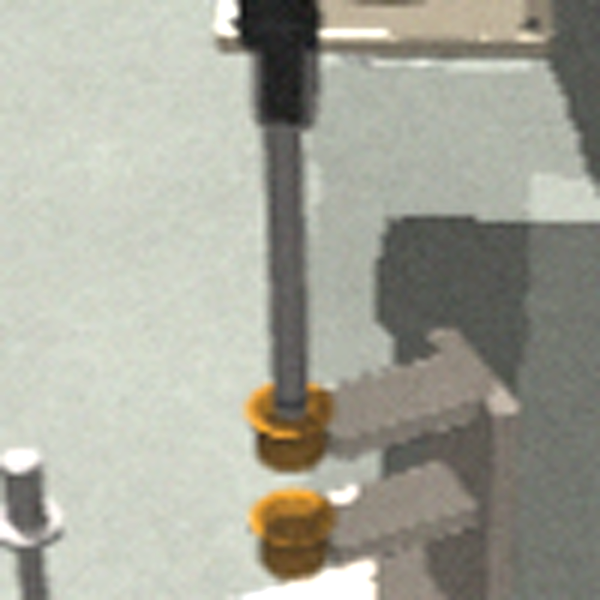

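The foot is centred in the upper mouth (290,412) with no side force. I'll continue down in small steps.

```bash
python3 -m inch '0 0 0 0 4 0 1;0 0 0 0 4 0 1;0 0 0 0 4 0 1;0 0 0 0 4 0 1;0 0 0 0 4 0 1;0 0 0 0 0 0 1'; python3 -m inch '0 0 0 0 4 0 1;0 0 0 0 4 0 1;0 0 0 0 4 0 1;0 0 0 0 4 0 1;0 0 0 0 0 0 1;0 0 0 0 0 0 1'
```

```text
clock: 24.38
eef_pos: [0.6056, -0.0227, 0.2598]
tool_rot: [-0.707, 0.001, 0.0, 0.707]
ft_force: [0.0, 0.1, -1.5]
grip_width: 0.0128
clock: 25.12
eef_pos: [0.6059, -0.0227, 0.2444]
tool_rot: [0.707, -0.0, 0.0, -0.707]
ft_force: [0.2, 0.0, -2.5]
grip_width: 0.0127
```

Run:
```python
from h import *
d=snap('scene','k.png')
a=cv2.resize(d['color'][125:225,200:300],(600,600),interpolation=cv2.INTER_CUBIC);cv2.imwrite('pics/k1.png',cv2.convertScaleAbs(a,alpha=1.5))
```

View pics/k1.png

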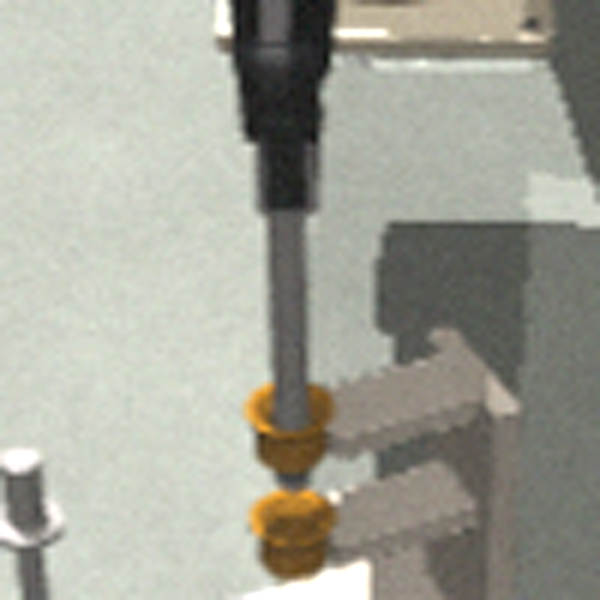

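The foot has come through the upper bushing and shows at (292,485), above the lower mouth, with no contact force. Continuing into the lower one.

```bash
python3 -m inch '0 0 0 0 4 0 1;0 0 0 0 4 0 1;0 0 0 0 4 0 1;0 0 0 0 4 0 1;0 0 0 0 4 0 1;0 0 0 0 4 0 1;0 0 0 0 0 0 1'; python3 -m inch '0 0 0 0 4 0 1;0 0 0 0 4 0 1;0 0 0 0 4 0 1;0 0 0 0 4 0 1;0 0 0 0 4 0 1;0 0 0 0 0 0 1'; python3 -m inch '0 0 0 0 5 0 1;0 0 0 0 5 0 1;0 0 0 0 5 0 1;0 0 0 0 5 0 1;0 0 0 0 5 0 1;0 0 0 0 0 0 1;0 0 0 0 0 0 1;0 0 0 0 0 0 1'
python3 - <<'E'
from h import *
d=snap('scene','l.png')
a=cv2.resize(d['color'][170:260,210:300],(600,600),interpolation=cv2.INTER_CUBIC);cv2.imwrite('pics/l1.png',cv2.convertScaleAbs(a,alpha=1.5))
a=cv2.resize(d['color'][120:270,140:340],(800,600),interpolation=cv2.INTER_CUBIC);cv2.imwrite('pics/l2.png',cv2.convertScaleAbs(a,alpha=1.5))
E
```

```text
clock: 26.05
eef_pos: [0.6056, -0.0227, 0.2198]
tool_rot: [-0.707, 0.001, 0.0, 0.707]
ft_force: [-0.3, 0.7, -2.7]
grip_width: 0.0128
clock: 26.8
eef_pos: [0.6055, -0.0227, 0.1998]
tool_rot: [-0.707, 0.001, 0.0, 0.707]
ft_force: [-0.3, -0.1, -1.8]
grip_width: 0.0124
clock: 27.8
eef_pos: [0.606, -0.0227, 0.1756]
tool_rot: [0.707, 0.0, 0.0, -0.707]
ft_force: [1.6, -0.2, -1.5]
grip_width: 0.0128
```

View pics/l1.png

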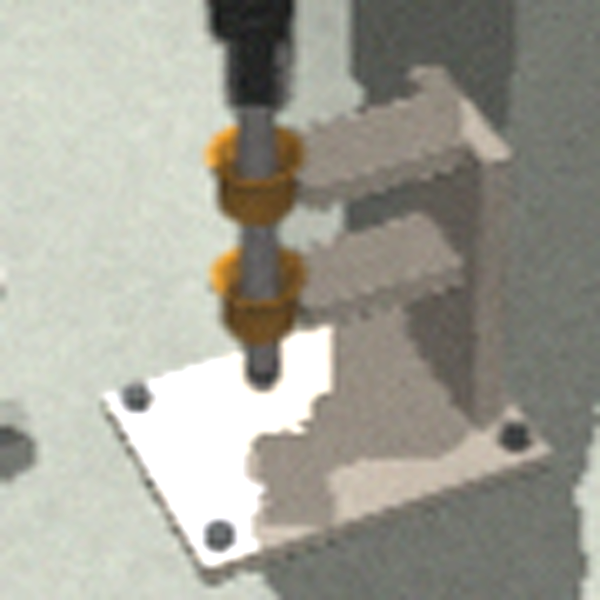

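View pics/l2.png

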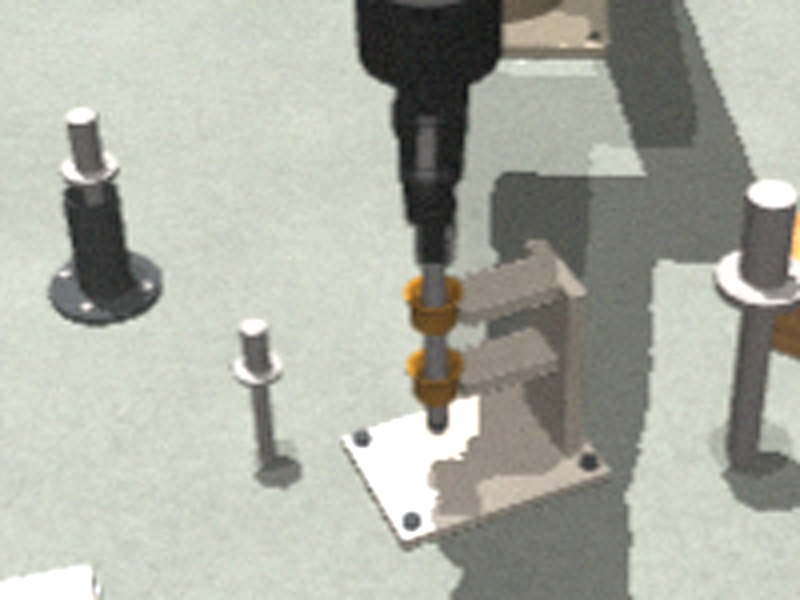

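The rod passes through both bushings, with the foot edge at (263,390) and the dark groove at about (263,370), below the lower bushing edge at about 343. I'll check the foot height numerically and confirm it is at rest.

```bash
python3 -m inch '0 0 0 0 0 0 1;0 0 0 0 0 0 1;0 0 0 0 0 0 1;0 0 0 0 0 0 1'
python3 - <<'E'
from h import *
s=bot.camera('scene')
for z in(.03,.035,.04,.045,.05): print(z,((proj(s,[.6055+.0063,-.0225,z])-[210,170]+.5)*600/90).round(1))
print('bush edge',((proj(s,[.6055+.014,-.0225,.070])-[210,170]+.5)*600/90).round(1))
o=bot.get_obs();print(abs(o['joint_vel']).max(),o['eef_pos'],o['grip_width'])
E
```

```text
clock: 28.35
eef_pos: [0.6058, -0.0227, 0.1753]
tool_rot: [0.707, -0.0, 0.0, -0.707]
ft_force: [-0.1, -0.0, -1.8]
grip_width: 0.0124
0.03 [263.1 415.6]
0.035 [262.8 405.7]
0.04 [262.5 395.7]
0.045 [262.3 385.6]
0.05 [262.  375.5]
bush edge [259.8 348.8]
0.0021718177504580173 [ 0.60583893 -0.02273078  0.17529488] 0.01248610813520091
```

The foot reads at about 42 mm (allowed 13–59 mm), so the groove is at roughly 50–53 mm, below the bushing's 70 mm. Everything is at rest, so I'm handing in.

```bash
python3 -c "
from workcell import bot
print(bot.job_done())"
```

```text
the job is handed in; nothing more can be done
None
```

I pulled the old pin out of the bracket, stood it upright in the steel cup and let go of it. I then took the new rod from the stand, threaded it through both bushings, and handed in at about 28 s still gripping it. The hand-in gave no verdict.

- **Old pin:** upright in the cup, with its collar about 16 mm above the rim as specified.
- **Rod:** its foot is at about 42 mm by camera and 40 mm by arm height. The groove shows below the lower bushing and the foot is about 30 mm above the base plate.
- **Arm:** at rest, with side force near zero and fingers closed on the rod. It never touched the tape, tiles or squeegee.
- **Disagreements:** the rod's foot read about 5 mm short in x before insertion. I took it as edge-reading bias, because the old pin's foot had read the same way, and the rod went in without any contact force. The gripper opening also read about 1.5 mm under the true diameters. The top camera's view was blocked at the bracket, so I checked the rod there with the scene camera alone.

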